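# Fetch the spice from the double-door cupboard

### The job

Fetch the red-capped spice jar from the small cupboard: turn the wooden button so that the latched left door is free, swing that door wide open while the right one (held shut by the left door's cover strip) is still closed, then swing the right door wide open too. Take the red-capped jar out and stand it upright on the middle of the round cork trivet, leave both doors wide open, and do not knock over or push about any of the other things, inside the cupboard or out.

Things in the scene. Friction and masses are not known exactly. Their poses are not given: they have to be found in the camera images.
- cupboard: wooden cupboard with two pale grey-white doors, fixed, 200 deep x 356 wide x 310 high (all sizes here in mm). Origin: centre of its underside; x points into it (its front, facing the robot, is the plane x = -100), y to the robot's left, z up. Side walls 18 thick; inner floor 22 above the table; opening 320 wide; rail above the doors from z = 270 to the roof's top at 310. The doors swing toward the robot.
- turn_button (a joint): dark wooden turn button above the left door; rad, 0 = upright, positive = upper arm to the robot's right, -1.57 to 1.57. Starts within 0.25 of upright, its lower tongue overlapping the left leaf's top edge by 12, which holds it shut; the leaf is free beyond about 1.15 either way. Stays where it is left; about 1 N at the arm's end turns it.
- button_pivot (a point): pivot of the turn button, on the cupboard's front plane, 290 above the table; axes as the cupboard's, it turns about x. Bar 14 wide; upper arm 42 long, standing 3 to 22 out from the front plane; lower tongue 36 long.
- left_leaf (a joint): opening of the left leaf, rad, 0 = shut, up to 1.9; stays where left (about 0.6 N at the handle moves it). Leaf 158 wide, 18 thick, z = 30 to 267, its front face flush with the front plane when shut. A dark cover strip, 32 wide and standing 10 out, on its free edge overlaps the front of the right leaf by 12, so the right leaf cannot open before it.
- left_handle (a point): grip point, 229 above the table, of the left leaf's steel pull: an upright round bar 10 thick, from z = 160 to a free upper end at 252, on two stems at z = 172 and 200; it stands 40 out from the leaf's front face and 115 from the hinge line (45 from the free edge). Turns with the leaf.
- left_hinge (a point): left leaf's hinge line (upright), on the cupboard's front plane, at table height; axes as the cupboard's.
- right_leaf (a joint): opening of the right leaf, rad, 0 = shut, up to 1.9; same size and stiffness as the left one, mirrored, without a strip.
- right_handle (a point): grip point of the right leaf's steel pull, same form and offsets as the left one, mirrored.
- right_hinge (a point): right leaf's hinge line (upright), on the cupboard's front plane, at table height; axes as the cupboard's.
- red_jar_center (a point): centre (half-way up) of the wanted spice jar: glass with red cap and dark blue label, round, 45 across, 109 high, 0.08 to 0.15 kg; stands upright on the cupboard's inner floor behind the right leaf, 43 to 58 inside the front plane. z axis along the jar.
- trivet_top (a point): centre of the top of the round cork trivet, 140 across, 10 high, fixed to the table, to the left or the right in front of the cupboard.
- green_jar: green-capped spice jar, 44 across, 99 high, inside the cupboard; origin under its centre. Leave alone.
- black_jar: black-capped spice jar, 41 across, 105 high, inside the cupboard; origin under its centre. Leave alone.
- snack_tub: low round tub with red lid, 129 across, 51 high, on the table on the other side from the trivet; origin under its centre. Leave alone.
- white_bottle: white bottle with red cap, 70 across, 209 high; origin under its centre. Leave alone.
- pepper_mill: wooden pepper mill, 58 across, 170 high; origin under its centre. Leave alone.
- honey_jar: jar with red lid, 65 across, 100 high; origin under its centre. Leave alone.
- green_tin: tin with green label, 76 across, 110 high; origin under its centre. Leave alone.
- tape_roll: roll of tape lying flat, 104 across, 25 high, in front of the cupboard (the leaves pass over it); origin under its centre. Leave alone.
- cutter: pink heart-shaped cookie cutter, 66 across, 22 high, in front of the cupboard (the leaves pass over it); origin under its centre. Leave alone.

How it is judged (in metres and radians):
On the way, in this order (a step that is already met when the one before it is completed fails the run):
1. the latched left door stands wide open (70 degrees or more) while the right door is still shut (value of joint left_leaf above 1.22 rad and value of joint right_leaf below 0.1 rad), for 0.2 s.
2. the right door stands wide open too (70 degrees or more) (value of joint right_leaf above 1.22 rad and value of joint left_leaf above 1.05 rad), for 0.2 s.
3. the red-capped jar has been taken out of the cupboard (x of red_jar_center in the frame of cupboard below -0.13 m), for 0.1 s.
At the end, for the whole second after the job is handed in: The red-capped jar stands upright (within 6 degrees) and released on the cork trivet, within 40 mm of its centre, and both doors are still open by 60 degrees or more (horizontal distance between red_jar_center and trivet_top below 0.04 m and z of red_jar_center in the frame of trivet_top between 0.047 and 0.062 m and angle between red_jar_center's own z axis and vertical below 0.1 rad and value of joint each of left_leaf, right_leaf above 1.05 rad); the robot touches nothing.
It fails at once if another jar in the cupboard is knocked over or pushed more than 30 mm (angle between any of green_jar, black_jar's own z axis and vertical above 0.6 rad or distance of any of green_jar, black_jar from where it was at the start of the episode above 0.03 m).
It fails at once if a bystander on the table is knocked over or pushed more than 30 mm (angle between any of snack_tub, white_bottle, pepper_mill, honey_jar, green_tin, tape_roll, cutter's own z axis and vertical above 0.6 rad or distance of any of snack_tub, white_bottle, pepper_mill, honey_jar, green_tin, tape_roll, cutter from where it was at the start of the episode above 0.03 m).
It fails at once if the red-capped jar is tipped over (angle between red_jar_center's own z axis and vertical above 0.7 rad).
It also fails if it takes over 72 s, if anything falls off the work surface, if the arm or the gripper's body presses on something with over 40 N, if the wrist force passes 120 N, or if a joint passes its speed limit or range.

### The arm

A 6-joint arm with a two-finger parallel gripper is mounted at the origin on the work surface; the furniture and walls round the work are solid. World frame = base frame: x ahead of the robot, y to its left, z up, the work surface at z = 0. Lengths are in mm, angles in rad, forces in N, time in s.
With the tool pointing down it reaches from about 350 to 775 mm from the base axis. Payload 7.3 kg.
Tool frame: the origin (TCP) lies at the very end of the fingers, on their centre line; the grasp point (between the pads) lies 19 mm behind it; z points along the fingers, y is the line along which they close (so a half turn about z gives the same grasp; the last joint's range is limited). The gripper opens to 92 mm and grips with 3 to 60 N. Pads are 19 mm wide; open, the fingers measure 130 mm over their backs; the gripper's body (75 mm by 190 mm) begins 47 mm behind the grasp point.
Start: joints at [1.037, 0.342, 1.524, -0, 1.275, -0.146], TCP at [198.518, 486.041, 226.741] pointing down, gripper open.
Joint ranges: [-2.53, 2.53], [-0.77, 2.02], [0.04, 2.7], [-1, 4.14], [0.28, 2.66], [-3.11, 3.11]. Speed limits (rad/s): [2.57, 2.57, 3.14, 3.14, 3.14, 3.14].

### API

Orientations are given as [roll, pitch, yaw] about the fixed x, y, z axes, in that order (R = Rz(yaw) Ry(pitch) Rx(roll)).
In Python, from plant import bot gives the robot as it stands.
- The arm moves only by the tool jog_arm, never from a script. Its argument "targets" is a list of rows, each an object with "xyz": the shift along the tool's x, y, z as a fraction of full scale, a list of three; "spin": the turn about the tool's z as a fraction of full scale. In form: [{"xyz": [x, y, z], "spin": spin}, ...]. A call has exactly 10 rows; each row shifts and turns the commanded pose from where the row before left it, along the tool's axes as they then stand; what a row does not reach is not made up. Full scale, the value 1, is 80 mm for a shift and 0.1 rad for a turn. A row lasts 1/8 s, in which the tool goes at most 62.5 mm and 10.7 degrees, less where a joint would pass 70% of its speed; a pose out of reach is approached as far as the arm can. A call with a number of a shift or a turn outside -1 to 1 is refused whole. A call with a gripper value outside its range is refused whole. "gripper" is the opening in per cent of the stroke, from 0 (shut) to 100 (fully open), set as the call begins (left out, the last holds). The fingers move at their own pace and stop on an object; the grip force is fixed at half the most. Time passes only in rows, so rows that do not move let the fingers close, or fill a call up. It gives the time, the measured TCP pose, the force, the opening and the grip force at its end, in the units of the state.
- bot.get_obs(): the state, without advancing time (a new reading comes with each control period).
- bot.capture(name): name is "scene" or "top"; returns the picture (480x640x3 uint8, blue, green, red); there is no depth.
- bot.get_calibration(name): a dict with "vfov" (degrees; the focal length in pixels is half the picture's height over the tangent of half this angle, whatever the lens; pixels are square), "cx", "cy" (the principal point, pixels), "eye" and "rotation" of the camera in the world. Camera axes: x right, y down, z forward; pixel columns grow to the right and rows downward; lengths in mm; the calibration is good to about 2 mm. A picture is of the moment at which its call begins. get_calibration takes no time and is no camera call.
- bot.close_job(): hands the job in; it is judged then, once.
The state is a dict: "time": time; "joint_positions": joint angles; "dq": joint speeds; "tau": joint torques, N m; "tool_pos": TCP position; "tcp_rot": TCP orientation; "contact_force": force on the tool from outside, world axes, zero at the start; "moment": the same for the moment, N m; "grip_width": finger opening in mm; "finger_force": force on a finger pad.
Only numpy, scipy, OpenCV 4.12 (cv2) and the standard library are available. Lean on these libraries where they do the work, as an engineer would, in place of code of your own. Each camera call takes 0.05 s, during which the arm holds its last target. There are 200 camera calls.

## Working session

There is one attempt and no reset: what is moved stays moved. The work goes in short steps, Python scripts to look and compute and a tool call to move; the robot and the scene stay as the last step left them, time stands still between calls to the robot, and variables do not carry over. Pictures are saved under pics/ and viewed, at most 13 in all, crops included, and the job is handed in when it is done.

Besides the shell and the picture viewer there is one more tool, called after "Request:" as name(argument=value, ...), one argument or row to a line, values as JSON. jog_arm: Moves the arm, as the interface text tells. Shift numbers are shares of 80 mm and turn numbers shares of 0.1 rad, none past 1 either way. Its arguments: {"type":"object","properties":{"targets":{"type":"array","items":{"type":"object","properties":{"xyz":{"type":"array","items":{"type":"number"}},"spin":{"type":"number"}}}},"gripper":{"type":"number"}},"required":["targets"]}

```bash
mkdir -p pics; python3 - <<'E'
from plant import bot
import cv2
for n in("scene","top"):
    cv2.imwrite(f"pics/{n}0.png",bot.capture(n)); print(n,bot.get_calibration(n))
print(bot.get_obs())
E
```

```text
scene {'vfov': 45.15738206750754, 'cx': 315.59285723853515, 'cy': 238.94991640433403, 'eye': array([-534.24169492, -934.12912693, 1228.59413767]), 'rotation': array([-2.1806413 ,  0.01047109, -0.90010318])}
top {'vfov': 44.145275561542185, 'cx': 322.8258208232529, 'cy': 246.25375754746685, 'eye': array([-711.34100177,  660.33997981, 1997.98779255]), 'rotation': array([-2.45534323,  0.0089794 , -2.0471846 ])}
{'time': 0.1, 'joint_positions': array([ 1.03701604e+00,  3.42636069e-01,  1.52490267e+00,  2.07828088e-05,
        1.27540276e+00, -1.46009699e-01]), 'dq': array([-3.66855772e-04, -2.30874726e-03, -6.65042981e-04,  9.75079569e-05,
        3.21492473e-03,  1.68594238e-04]), 'tau': array([ 9.05940869e-04, -4.32004809e+01, -2.44694424e+01,  7.18954951e-02,
        5.26627118e-02, -7.40117343e-05]), 'tool_pos': array([198.31168274, 485.72135741, 226.12984193]), 'tcp_rot': array([-3.14026105e+00, -2.15909441e-04,  2.75381586e+00]), 'contact_force': array([ 0.43550343, -0.36188288, -0.86738893]), 'moment': array([0.05079052, 0.0187743 , 0.00394596]), 'finger_force': 0.0, 'grip_width': 91.54266534292351}
```

View pics/scene0.png

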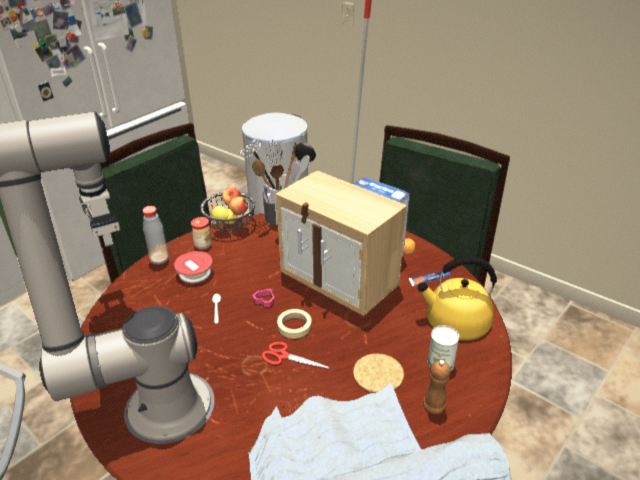

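View pics/top0.png

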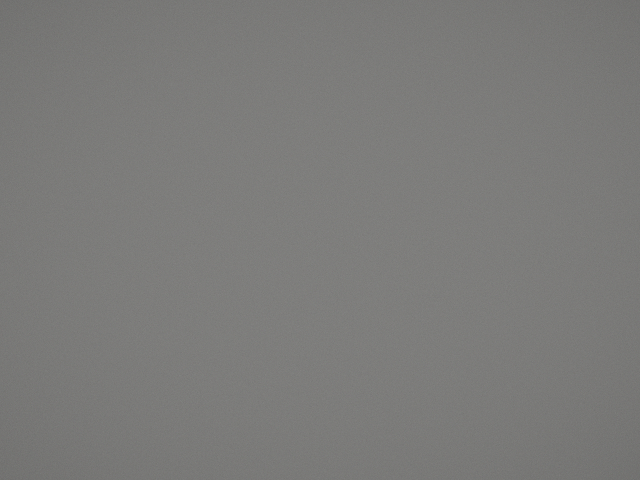

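The scene view shows the cupboard (about 280–405, 175–305), the trivet at (378, 373) on the robot's right, the tape, the cutter and the jars. The top camera is blank, so I'll use only the scene camera and enlarge the crops.

```bash
python3 - <<'E'
import cv2
i=cv2.imread("pics/scene0.png")
c=i[165:315,265:420]; cv2.imwrite("pics/c1.png",cv2.resize(c,None,fx=4,fy=4,interpolation=cv2.INTER_CUBIC)[:600])
E
cat > h.py <<'E'
import numpy as np
from scipy.spatial.transform import Rotation as R
from plant import bot
C=bot.get_calibration("scene"); Rc=R.from_euler('xyz',C["rotation"]).as_matrix(); f=240/np.tan(np.radians(C["vfov"]/2))
def proj(P):
    q=(np.atleast_2d(P)-C["eye"])@Rc
    return np.c_[q[:,0]/q[:,2]*f+C["cx"],q[:,1]/q[:,2]*f+C["cy"]]
def ray(u,v,z):
    d=Rc@np.array([(u-C["cx"])/f,(v-C["cy"])/f,1]); return C["eye"]+d*(z-C["eye"][2])/d[2]
E
python3 - <<'E'
from h import *
print(proj([[0,0,0],[198.5,486,227]]))
for n,u,v,z in[("trivet",378,373,10),("tape",294.5,323,12),("cutter",264,297,11),("mill base",434,405,0),("tin",442,350,55),("bottlecap",150,212,205),("tub",194,264,51)]:print(n,ray(u,v,z).round())
E
```

```text
[[169.18238379 404.81895987]
 [104.95287022 236.45513988]]
trivet [ 423. -379.   10.]
tape [432. -69.  12.]
cutter [466.  88.  11.]
mill base [ 429. -551.    0.]
tin [ 566. -493.   55.]
bottlecap [393. 521. 205.]
tub [414. 356.  51.]
```

View pics/c1.png

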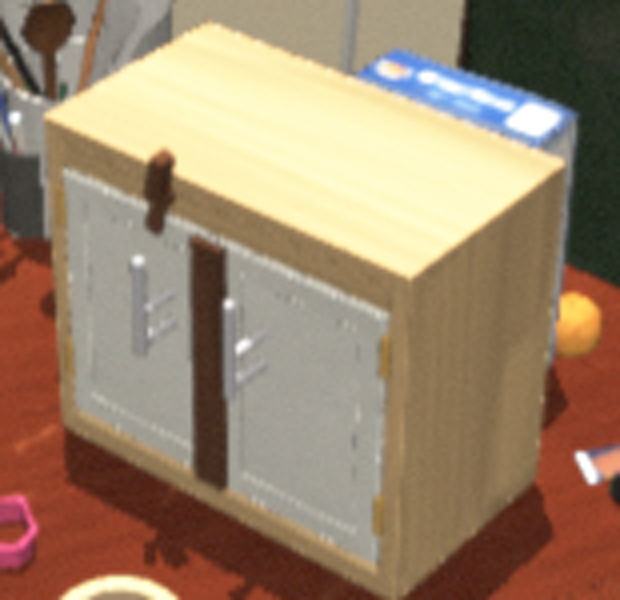

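```bash
cat >> h.py <<'E'
def cup(p,c):
    a=np.atleast_2d(np.array(p,float)); y=c[2]
    return np.c_[c[0]+a[:,0]*np.cos(y)-a[:,1]*np.sin(y),c[1]+a[:,0]*np.sin(y)+a[:,1]*np.cos(y),a[:,2]]
def px(l): return np.array(l)/4-.375+[265,165]
E
python3 - <<'E'
from h import *
from scipy.optimize import least_squares
pts=[(-100,178,310),(-100,-178,310),(100,178,310),(100,-178,310),(-100,178,0),(-100,-178,0),(100,-178,0)]
o=px([(46,118),(409,278),(210,23),(565,160),(65,428),(393,598),(535,490)])
s=least_squares(lambda c:(proj(cup(pts,c))-o).ravel(),[650,0,0],loss='soft_l1',x_scale=[100,100,.1])
c=s.x;print(c,(proj(cup(pts,c))-o).round(1).tolist())
np.save('c.npy',c)
iv=lambda P:((P-c[:2])@np.array([[np.cos(c[2]),-np.sin(c[2])],[np.sin(c[2]),np.cos(c[2])]]))
def plane(u,v,x): # cupboard-frame point on plane x
    d=Rc@np.array([(u-C["cx"])/f,(v-C["cy"])/f,1]); n=np.array([np.cos(c[2]),np.sin(c[2]),0]); t=(x-(C["eye"]-[c[0],c[1],0])@n)/(d@n); P=C["eye"]+t*d; return np.r_[iv(P[:2]),P[2]].round(1)
for n,u,v,x in[("btn top",160,156,-122),("btn bottom",155,228,-115),("strip top",208,240,-110),("Lhandle top",138,260,-140),("Lhandle bot",141,352,-140),("Rhandle top",230,303,-140),("Rhandle bot",230,395,-140),("Lleaf TL",64,170,-100),("Rleaf TR",388,318,-100)]:
    print(n,plane(*px((u,v)),x))
for n,p in[("btn",(-100,85,290)),("Lh",(-140,45,229)),("Rh",(-140,-45,229)),("hingeL",(-100,160,0)),("hingeR",(-100,-160,0)),("rightopen end",(-258,-160,0)),("leftopen end",(-258,160,0))]:print(n,cup(p,c).round(1))
for n,p in[("trivet",(423,-379)),("tape",(432,-69)),("cutter",(466,88)),("tin",(566,-493)),("tub",(414,356))]:print(n,iv(np.array(p)).round())
E
```

```text
[ 7.02270864e+02 -3.57450327e+01 -3.86489716e-02] [[-0.6, -0.9], [0.1, 0.2], [-0.2, -0.5], [0.6, 0.9], [-0.9, -0.6], [0.1, 2.3], [0.7, -2.2]]
btn top [-122.    35.6  337.9]
btn bottom [-115.    49.   265.2]
strip top [-110.     0.   272.4]
Lhandle top [-140.    44.4  250.7]
Lhandle bot [-140.    44.4  164.3]
Rhandle top [-140.   -46.7  251.9]
Rhandle bot [-140.   -46.3  166.5]
Lleaf TL [-100.   158.6  266.6]
Rleaf TR [-100.  -161.   268.5]
btn [[605.6  53.1 290. ]]
Lh [[564.1  14.6 229. ]]
Rh [[560.6 -75.3 229. ]]
hingeL [[608.5 128.    0. ]]
hingeR [[ 596.2 -191.8    0. ]]
rightopen end [[ 438.3 -185.7    0. ]]
leftopen end [[450.6 134.1   0. ]]
trivet [-266. -354.]
tape [-269.  -44.]
cutter [-241.  115.]
tin [-119. -462.]
tub [-303.  380.]
```

Request:
jog_arm(
  targets=[
    {"xyz":[0,0,-0.5],"spin":-0.87},
    {"xyz":[0,0,-0.56],"spin":-0.87},
    {"xyz":[0,0,-0.56],"spin":-0.87},
    {"xyz":[0,0,-0.56],"spin":-0.88},
    {"xyz":[-0.5,-0.5,0],"spin":0},
    {"xyz":[-0.5,-0.5,0],"spin":0},
    {"xyz":[-0.5,-0.5,0],"spin":0},
    {"xyz":[-0.5,-0.5,0],"spin":0},
    {"xyz":[-0.5,-0.5,0],"spin":0},
    {"xyz":[-0.5,-0.5,0],"spin":0},
  ],
  gripper=0,
)

```text
time: 1.35
tool_pos: [429.9, 235.3, 400.9]
tcp_rot: [3.142, -0.0, 3.103]
contact_force: [0.9, 0.8, -0.5]
grip_width: 1.0
finger_force: 0.0
```

```bash
cat >> h.py <<'E'
c=np.load('c.npy')
def tc():
    "TCP in cupboard frame, yaw error in cupboard frame, tilt"
    o=bot.get_obs(); d=o["tool_pos"][:2]-c[:2]; s,k=np.sin(c[2]),np.cos(c[2])
    Rt=R.from_euler('xyz',o["tcp_rot"]).as_matrix()
    Rr=R.from_euler('z',-c[2]).as_matrix()@Rt
    print("t",round(o["time"],2),"cup",np.r_[d[0]*k+d[1]*s,-d[0]*s+d[1]*k,o["tool_pos"][2]].round(1),"w",o["tool_pos"].round(),"toolxyz in cup\n",Rr.T.round(3),"\nq",o["joint_positions"].round(2),"F",o["contact_force"].round(1),o["grip_width"].round(1),o["finger_force"])
    return o
def pic(n,r=None,k=4):
    import cv2
    i=bot.capture("scene")
    if r: i=cv2.resize(i[r[1]:r[3],r[0]:r[2]],None,fx=k,fy=k,interpolation=cv2.INTER_CUBIC)
    cv2.imwrite(f"pics/{n}.png",i)
E
python3 -c "
from h import *
tc()"
```

```text
Traceback (most recent call last):
  File "h.py", line 20, in tc
    print("t",round(o["time"],2),"cup",np.r_[d[0]*k+d[1]*s,-d[0]*s+d[1]*k,o["tool_pos"][2]].round(1),"w",o["tool_pos"].round(),"toolxyz in cup\n",Rr.T.round(3),"\nq",o["joint_positions"].round(2),"F",o["contact_force"].round(1),o["grip_width"].round(1),o["finger_force"])
                                                                                                                                                                                                                                    ^^^^^^^^^^^^^^^^^^^^^
AttributeError: 'float' object has no attribute 'round'
```

Request:
jog_arm(
  targets=[
    {"xyz":[-0.42,-0.41,0],"spin":0},
    {"xyz":[-0.42,-0.41,0],"spin":0},
    {"xyz":[-0.42,-0.41,0],"spin":0},
    {"xyz":[-0.42,-0.41,0],"spin":0},
    {"xyz":[-0.42,-0.41,0],"spin":0},
    {"xyz":[0,0,0.4],"spin":0},
    {"xyz":[0,0,0.4],"spin":0},
    {"xyz":[0,0,0.42],"spin":0},
    {"xyz":[0,0,0],"spin":0},
    {"xyz":[0,0,0],"spin":0},
  ],
)

```text
time: 2.6
tool_pos: [591.0, 66.5, 304.9]
tcp_rot: [3.141, 0.002, 3.103]
contact_force: [-0.4, -0.8, 1.0]
grip_width: 0.6
finger_force: 0.0
```

```bash
sed -i 's/o\["grip_width"\].round(1)/o["grip_width"]/' h.py; python3 -c "
from h import *
tc();pic('p3',(265,80,420,230))"
```

```text
t 2.6 cup [-115.1   97.9  304.9] w [591.  67. 305.] toolxyz in cup
 [[-1.     0.    -0.002]
 [ 0.     1.     0.   ]
 [ 0.002  0.    -1.   ]] 
q [-0.02  0.43  1.17  0.    1.53 -1.55] F [-0.4 -0.8  1. ] 0.5751904828580099 0.0
```

View pics/p3.png

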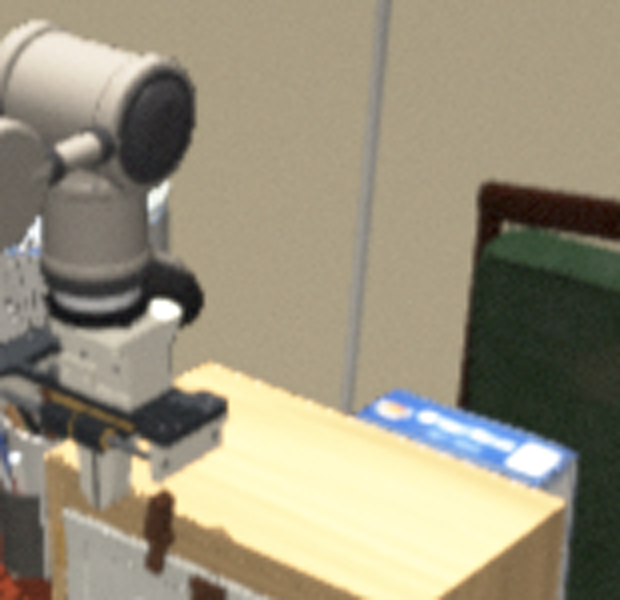

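The picture shows the closed fingers at about (105, 480) in the crop, left of the button at (160, 520), and the wide gripper body is clear above the roof. Next I sweep the button to the right.

Request:
jog_arm(
  targets=[
    {"xyz":[0,-0.2,0],"spin":0},
    {"xyz":[0,-0.2,0],"spin":0},
    {"xyz":[0,-0.15,0.02],"spin":0},
    {"xyz":[0,-0.15,0.02],"spin":0},
    {"xyz":[0,-0.15,0],"spin":0},
    {"xyz":[0,-0.1,0],"spin":0},
    {"xyz":[0,-0.05,0],"spin":0},
    {"xyz":[0,0,0],"spin":0},
    {"xyz":[0,0,-0.5],"spin":0},
    {"xyz":[0.3,0,-0.5],"spin":0},
  ],
)

```text
time: 3.9
tool_pos: [563.7, -12.3, 380.1]
tcp_rot: [3.141, -0.002, 3.103]
contact_force: [0.4, -0.3, 0.8]
grip_width: 0.4
finger_force: 0.0
```

```bash
python3 -c "
from h import *
tc();pic('p4',(265,130,420,280))"
```

```text
t 3.9 cup [-139.4   18.1  380.1] w [564. -12. 380.] toolxyz in cup
 [[-1.    -0.     0.002]
 [-0.     1.     0.   ]
 [-0.002  0.    -1.   ]] 
q [-0.16  0.36  1.09 -0.    1.7  -1.69] F [ 0.4 -0.3  0.8] 0.42265724570974306 0.0
```

View pics/p4.png

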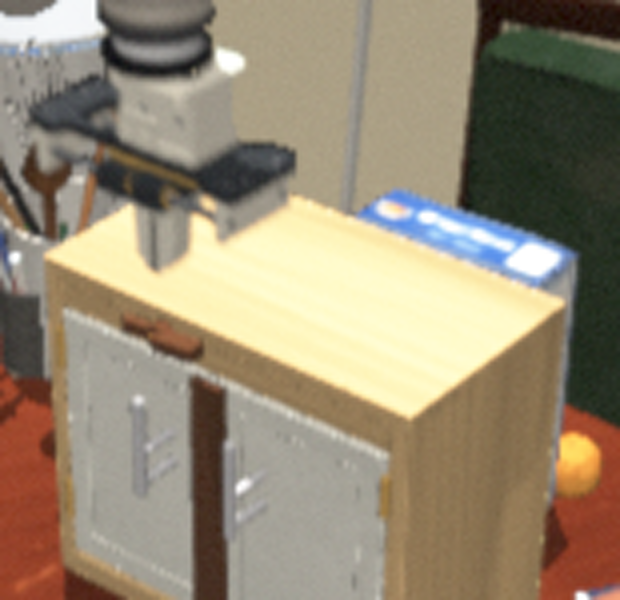

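The button now lies horizontal at crop (125–200, 320–350), so the left leaf is free. Next: grip the left handle.

Request:
jog_arm(
  targets=[
    {"xyz":[0.085,0.33,0],"spin":0},
    {"xyz":[0,0,0],"spin":0},
    {"xyz":[0,0,0.4],"spin":0},
    {"xyz":[0,0,0.4],"spin":0},
    {"xyz":[0,0,0.4],"spin":0},
    {"xyz":[0,0,0.3],"spin":0},
    {"xyz":[0,0,0.3],"spin":0},
    {"xyz":[0,0,0],"spin":0},
    {"xyz":[0,0,0],"spin":0},
    {"xyz":[0,0,0],"spin":0},
  ],
  gripper=70,
)

```text
time: 5.2
tool_pos: [558.3, 14.0, 237.5]
tcp_rot: [-3.141, 0.002, 3.103]
contact_force: [0.5, 0.3, -1.1]
grip_width: 64.4
finger_force: 0.0
```

Request:
jog_arm(
  targets=[
    {"xyz":[0,0,0],"spin":0},
    {"xyz":[0,0,0],"spin":0},
    {"xyz":[0,0,0],"spin":0},
    {"xyz":[0,0,0],"spin":0},
    {"xyz":[0,0,0],"spin":0},
    {"xyz":[0,0,0],"spin":0},
    {"xyz":[0,0,0],"spin":0},
    {"xyz":[0.05,0,0],"spin":0},
    {"xyz":[0.1,0.02,0],"spin":0},
    {"xyz":[0.1,0.02,0],"spin":0},
  ],
  gripper=0,
)

```text
time: 6.45
tool_pos: [541.0, 24.0, 236.3]
tcp_rot: [3.13, 0.008, 3.104]
contact_force: [18.6, 26.7, -9.7]
grip_width: 8.7
finger_force: 30.0
```

```bash
python3 -c "
from h import *
tc()
d=np.array([0,.2,.4,.6,.8,1,1.2,1.4,1.5,1.6])
print(np.c_[d,-100-115*np.sin(d)-40*np.cos(d),160-115*np.cos(d)+40*np.sin(d)].round(1))"
```

```text
t 6.45 cup [-163.5   53.4  236.3] w [541.  24. 236.] toolxyz in cup
 [[-1.    -0.001 -0.008]
 [-0.001  1.     0.011]
 [ 0.008  0.011 -1.   ]] 
q [-0.1   0.36  1.47  0.01  1.3  -1.64] F [18.6 26.7 -9.7] 8.66409090075837 30.00082701444626
[[ 0.000e+00 -1.400e+02  4.500e+01]
 [ 2.000e-01 -1.620e+02  5.520e+01]
 [ 4.000e-01 -1.816e+02  6.970e+01]
 [ 6.000e-01 -1.979e+02  8.770e+01]
 [ 8.000e-01 -2.104e+02  1.086e+02]
 [ 1.000e+00 -2.184e+02  1.315e+02]
 [ 1.200e+00 -2.217e+02  1.556e+02]
 [ 1.400e+00 -2.201e+02  1.799e+02]
 [ 1.500e+00 -2.175e+02  1.918e+02]
 [ 1.600e+00 -2.138e+02  2.033e+02]]
```

Request:
jog_arm(
  targets=[
    {"xyz":[0.15,0.18,0],"spin":0},
    {"xyz":[0.125,0.1,0],"spin":0},
    {"xyz":[0.1,0.106,0],"spin":0},
    {"xyz":[0.1,0.12,0],"spin":0},
    {"xyz":[0.08,0.125,0],"spin":0},
    {"xyz":[0.075,0.13,0],"spin":0},
    {"xyz":[0.056,0.14,0],"spin":0},
    {"xyz":[0.044,0.145,0],"spin":0},
    {"xyz":[0.026,0.15,0],"spin":0},
    {"xyz":[0.014,0.15,0],"spin":0},
  ],
)

```text
time: 7.7
tool_pos: [475.2, 128.6, 235.9]
tcp_rot: [-3.141, -0.011, 3.103]
contact_force: [-18.3, -1.2, 7.0]
grip_width: 3.6
finger_force: 27.4
```

```bash
python3 -c "
from h import *
tc()"
```

```text
t 7.7 cup [-233.2  155.5  235.9] w [475. 129. 236.] toolxyz in cup
 [[-1.    -0.     0.011]
 [-0.     1.    -0.001]
 [-0.011 -0.001 -1.   ]] 
q [ 0.11  0.28  1.59  0.    1.29 -1.42] F [-18.3  -1.2   7. ] 3.6149244020783784 27.43764817714691
```

Request:
jog_arm(
  targets=[
    {"xyz":[0,0,0],"spin":0},
    {"xyz":[0,0,0],"spin":0},
    {"xyz":[0,0,0],"spin":0},
    {"xyz":[-0.12,0.1,0],"spin":0},
    {"xyz":[0,0.1,0],"spin":0},
    {"xyz":[0,0.1,0],"spin":0},
    {"xyz":[0,0.1,0],"spin":0},
    {"xyz":[0,0.1,0],"spin":0},
    {"xyz":[0,0.1,0],"spin":0},
    {"xyz":[0,0,0],"spin":0},
  ],
  gripper=35,
)

```text
time: 8.95
tool_pos: [491.7, 176.4, 236.3]
tcp_rot: [3.141, -0.0, 3.104]
contact_force: [-0.4, 0.2, 0.5]
grip_width: 32.4
finger_force: 0.0
```

```bash
python3 -c "
from h import *
tc();pic('p5',(230,120,420,300),3)"
```

```text
t 8.95 cup [-218.6  203.9  236.3] w [492. 176. 236.] toolxyz in cup
 [[-1.    -0.001  0.   ]
 [-0.001  1.     0.   ]
 [-0.     0.    -1.   ]] 
q [ 0.2   0.33  1.51  0.    1.3  -1.34] F [-0.4  0.2  0.5] 32.36869712335914 0.0
```

View pics/p5.png

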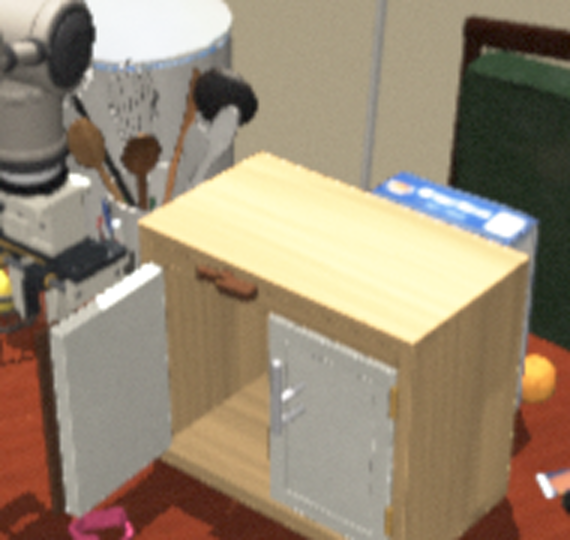

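The left leaf is wide open (free edge near crop (60, 340–510)). The right one is still shut, with its handle at (278, 400). Next, the right handle.

Request:
jog_arm(
  targets=[
    {"xyz":[0,0,-0.75],"spin":0},
    {"xyz":[0,-0.4,-0.1],"spin":0},
    {"xyz":[-0.1,-0.6,0],"spin":0},
    {"xyz":[-0.2,-0.6,0],"spin":0},
    {"xyz":[-0.2,-0.6,0],"spin":0},
    {"xyz":[-0.2,-0.53,0],"spin":0},
    {"xyz":[-0.245,-0.4,0],"spin":0},
    {"xyz":[0,0,0.4],"spin":0},
    {"xyz":[0,0,0.45],"spin":0},
    {"xyz":[0,0,0],"spin":0},
  ],
  gripper=70,
)

```text
time: 10.25
tool_pos: [556.9, -77.6, 234.8]
tcp_rot: [3.14, -0.003, 3.102]
contact_force: [-0.4, 0.4, 0.8]
grip_width: 64.2
finger_force: 0.0
```

```bash
python3 -c "
from h import *
tc()"
```

```text
t 10.25 cup [-143.7  -47.4  234.8] w [557. -78. 235.] toolxyz in cup
 [[-1.     0.001  0.003]
 [ 0.001  1.     0.001]
 [-0.003  0.001 -1.   ]] 
q [-0.27  0.41  1.4   0.    1.34 -1.81] F [-0.4  0.4  0.8] 64.19478738674142 0.0
```

Request:
jog_arm(
  targets=[
    {"xyz":[0,0,0],"spin":0},
    {"xyz":[0,0,0],"spin":0},
    {"xyz":[0,0,0],"spin":0},
    {"xyz":[0,0,0],"spin":0},
    {"xyz":[0,0,0],"spin":0},
    {"xyz":[0,0,0],"spin":0},
    {"xyz":[0.14,-0.06,0],"spin":0},
    {"xyz":[0.134,-0.07,0],"spin":0},
    {"xyz":[0.128,-0.085,0],"spin":0},
    {"xyz":[0.118,-0.096,0],"spin":0},
  ],
  gripper=0,
)

```text
time: 11.5
tool_pos: [513.4, -97.7, 236.3]
tcp_rot: [3.136, -0.004, 3.105]
contact_force: [-5.3, 9.5, 5.0]
grip_width: 8.2
finger_force: 30.0
```

Request:
jog_arm(
  targets=[
    {"xyz":[0.108,-0.106,0],"spin":0},
    {"xyz":[0.1,-0.12,0],"spin":0},
    {"xyz":[0.08,-0.125,0],"spin":0},
    {"xyz":[0.075,-0.13,0],"spin":0},
    {"xyz":[0.056,-0.14,0],"spin":0},
    {"xyz":[0.044,-0.145,0],"spin":0},
    {"xyz":[0.026,-0.15,0],"spin":0},
    {"xyz":[0.014,-0.15,0],"spin":0},
    {"xyz":[-0.01,-0.15,0],"spin":0},
    {"xyz":[-0.01,-0.15,0],"spin":0},
  ],
)

```text
time: 12.75
tool_pos: [468.0, -208.4, 236.2]
tcp_rot: [3.141, -0.01, 3.103]
contact_force: [-17.1, -0.5, 8.4]
grip_width: 6.1
finger_force: 31.3
```

```bash
python3 -c "
from h import *
tc()"
```

```text
t 12.75 cup [-227.4 -181.6  236.2] w [ 468. -208.  236.] toolxyz in cup
 [[-1.    -0.     0.01 ]
 [-0.     1.     0.001]
 [-0.01   0.001 -1.   ]] 
q [-0.57  0.32  1.53 -0.    1.3  -2.1 ] F [-17.1  -0.5   8.4] 6.148924229803051 31.250354647636414
```

Request:
jog_arm(
  targets=[
    {"xyz":[0,0,0],"spin":0},
    {"xyz":[0,0,0],"spin":0},
    {"xyz":[0,0,0],"spin":0},
    {"xyz":[-0.1,-0.1,0],"spin":0},
    {"xyz":[0,-0.1,0],"spin":0},
    {"xyz":[0,-0.12,0],"spin":0},
    {"xyz":[0,0.05,0],"spin":0},
    {"xyz":[0,0,-0.7],"spin":0},
    {"xyz":[0,0,-0.7],"spin":0},
    {"xyz":[0.3,0,-0.7],"spin":0},
  ],
  gripper=35,
)

```text
time: 14.0
tool_pos: [455.5, -229.0, 405.6]
tcp_rot: [3.141, -0.0, 3.104]
contact_force: [1.1, -0.1, 0.3]
grip_width: 31.9
finger_force: 0.0
```

```bash
python3 -c "
from h import *
tc();pic('p6',(240,160,440,350),3)"
```

```text
t 14.0 cup [-239.1 -202.6  405.6] w [ 456. -229.  406.] toolxyz in cup
 [[-1.    -0.001  0.   ]
 [-0.001  1.     0.   ]
 [-0.     0.    -1.   ]] 
q [-0.62  0.24  1.18  0.    1.72 -2.15] F [ 1.1 -0.1  0.3] 31.9329246144368 0.0
```

View pics/p6.png

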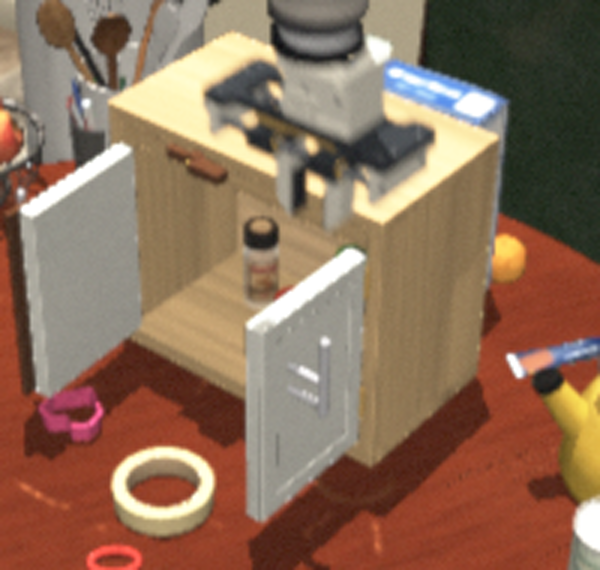

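Request:
jog_arm(
  targets=[
    {"xyz":[0,0.5,0],"spin":0},
    {"xyz":[0,0.47,0],"spin":0},
    {"xyz":[0,0,0.7],"spin":0},
    {"xyz":[0,0,0.7],"spin":0},
    {"xyz":[0,0,0.7],"spin":0},
    {"xyz":[0,-0.15,0],"spin":0},
    {"xyz":[0,-0.15,0],"spin":0},
    {"xyz":[0,-0.17,0],"spin":0},
    {"xyz":[0,0.1,0],"spin":0},
    {"xyz":[0,0,-0.7],"spin":0},
  ],
  gripper=0,
)

```text
time: 15.3
tool_pos: [455.6, -180.0, 290.2]
tcp_rot: [3.137, -0.007, 3.102]
contact_force: [1.6, -0.7, 0.0]
grip_width: 0.6
finger_force: 0.0
```

Request:
jog_arm(
  targets=[
    {"xyz":[0.2,0,-0.7],"spin":0},
    {"xyz":[0.4,0,-0.7],"spin":0},
    {"xyz":[0,0,-0.7],"spin":0},
    {"xyz":[0,0,-0.7],"spin":0},
    {"xyz":[0,0,-0.7],"spin":0},
    {"xyz":[-0.5,0,-0.5],"spin":0},
    {"xyz":[-0.5,0,-0.5],"spin":0},
    {"xyz":[-0.7,0,0],"spin":0},
    {"xyz":[-0.7,0,0],"spin":0},
    {"xyz":[-0.7,0,0],"spin":0},
  ],
)

```text
time: 16.55
tool_pos: [585.8, -173.5, 565.2]
tcp_rot: [-3.129, 0.046, 3.103]
contact_force: [-1.0, 0.4, 0.8]
grip_width: 0.0
finger_force: 0.0
```

```bash
python3 -c "
from h import *
tc();pic('p7',(260,180,440,330),4)"
```

```text
t 16.55 cup [-111.1 -142.1  565.2] w [ 586. -173.  565.] toolxyz in cup
 [[-0.999 -0.    -0.046]
 [ 0.     1.    -0.012]
 [ 0.046 -0.012 -0.999]] 
q [-0.42  0.66  0.04  0.01  2.4  -1.94] F [-1.   0.4  0.8] 0.04241409712691958 0.0
```

View pics/p7.png

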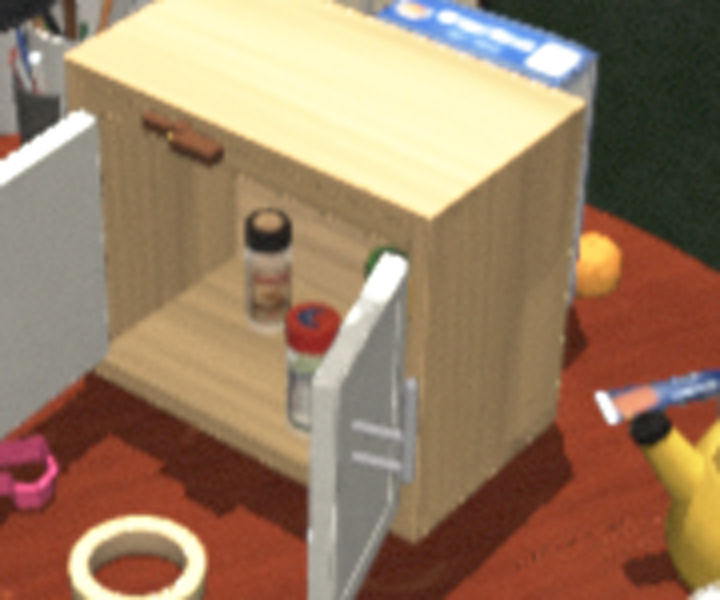

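The red cap is visible at crop (313, 318), and both leaves are wide open. At the edge of its reach the arm tilts the tool outward. I need that tilt to get under the rail, so I'll build it up.

Request:
jog_arm(
  targets=[
    {"xyz":[-0.7,0,0],"spin":0},
    {"xyz":[-0.7,0,0],"spin":0},
    {"xyz":[-0.7,0,0],"spin":0},
    {"xyz":[-0.7,0,0],"spin":0},
    {"xyz":[-0.7,0,0],"spin":0},
    {"xyz":[-0.7,0,0],"spin":0},
    {"xyz":[-0.7,0,0],"spin":0},
    {"xyz":[0,0,0],"spin":0},
    {"xyz":[0,0,0],"spin":0},
    {"xyz":[0,0,0],"spin":0},
  ],
  gripper=100,
)

```text
time: 17.85
tool_pos: [777.2, -145.8, 441.3]
tcp_rot: [-3.093, 0.233, 3.109]
contact_force: [-0.8, -0.6, -0.3]
grip_width: 91.2
finger_force: 0.0
```

```bash
cat >> h.py <<'E'
def incup(P):
    d=np.array(P[:2])-c[:2]; s,k=np.sin(c[2]),np.cos(c[2]); return np.array([d[0]*k+d[1]*s,-d[0]*s+d[1]*k]).round(1)
E
python3 -c "
from h import *
tc()
for n,u,v,z in[('red',313,318,131),('black',269,223,127),('green',388,262,121)]:
  w=ray(u/4-.375+260,v/4-.375+180,z);print(n,w.round(),incup(w))
"
```

```text
t 17.85 cup [  79.1 -107.1  441.3] w [ 777. -146.  441.] toolxyz in cup
 [[-0.973 -0.006 -0.231]
 [ 0.006  0.999 -0.047]
 [ 0.231 -0.047 -0.972]] 
q [-0.29  0.87  0.04  0.01  2.   -1.81] F [-0.8 -0.6 -0.3] 91.1528170559448 0.0
red [645. -74. 131.] [-55.7 -40.1]
black [733.  38. 127.] [28.2 74.8]
green [755. -69. 121.] [ 54.1 -31.2]
```

Request:
jog_arm(
  targets=[
    {"xyz":[-0.6,0.3,-0.3],"spin":0},
    {"xyz":[-0.6,0.3,-0.3],"spin":0},
    {"xyz":[-0.6,0.3,-0.3],"spin":0},
    {"xyz":[-0.6,0.3,-0.3],"spin":0},
    {"xyz":[-0.6,0.2,-0.3],"spin":0},
    {"xyz":[-0.7,0,-0.2],"spin":0},
    {"xyz":[-0.7,0,-0.2],"spin":0},
    {"xyz":[-0.7,0,-0.2],"spin":0},
    {"xyz":[-0.7,0,-0.2],"spin":0},
    {"xyz":[-0.7,0,-0.2],"spin":0},
  ],
)

```text
time: 19.1
tool_pos: [849.8, -21.9, 540.1]
tcp_rot: [-3.076, 0.591, 3.132]
contact_force: [-0.1, 0.6, -0.9]
grip_width: 91.7
finger_force: 0.0
```

```bash
python3 -c "
from h import *
tc()"
```

```text
t 19.1 cup [146.9  19.5 540.1] w [850. -22. 540.] toolxyz in cup
 [[-0.83  -0.024 -0.557]
 [ 0.008  0.998 -0.055]
 [ 0.557 -0.05  -0.829]] 
q [-0.11  0.79  0.04 -0.01  1.72 -1.66] F [-0.1  0.6 -0.9] 91.73806690687309 0.0
```

```bash
cat > k.py <<'E'
import numpy as np
from scipy.optimize import brentq,least_squares
# q2 q3 q5 x y z
D=np.array([[.3426,1.5249,1.2754,198.3,485.7,226.1],[.43,1.17,1.53,591,66.5,304.9],[.36,1.09,1.70,563.7,-12.3,380.1],[.36,1.47,1.3,541,24,236.3],[.28,1.59,1.29,475.2,128.6,235.9],[.33,1.51,1.3,491.7,176.4,236.3],[.41,1.4,1.34,556.9,-77.6,234.8],[.32,1.53,1.3,468,-208.4,236.2],[.24,1.18,1.72,455.5,-229,405.6],[.66,.04,2.4,585.8,-173.5,565.2],[.87,.04,2.0,777.2,-145.8,441.3],[.79,.04,1.72,849.8,-21.9,540.1]])
a,b=D[:,0],D[:,0]+D[:,1]; s=b+D[:,2]; r=np.hypot(D[:,3],D[:,4])
Z=0*a
A=np.r_[np.c_[np.sin(a),np.sin(b),np.sin(s),np.cos(b),Z],np.c_[np.cos(a),np.cos(b),np.cos(s),-np.sin(b),Z+1]]
p,*_=np.linalg.lstsq(A,np.r_[r,D[:,5]],rcond=None)
L1,L2,Lt,off,h=p
def ik(P,t):
    t=np.array(t)/np.linalg.norm(t); w=np.array(P)-Lt*t; az=np.arctan2(w[1],w[0]); R_=np.hypot(*w[:2]); zz=w[2]-h
    f=lambda q:[L1*np.sin(q[0])+L2*np.sin(q[0]+q[1])+off*np.cos(q[0]+q[1])-R_,L1*np.cos(q[0])+L2*np.cos(q[0]+q[1])-off*np.sin(q[0]+q[1])-zz]
    q=least_squares(f,[.3,1.4]); b=q.x.sum()
    e=np.array([np.cos(az),np.sin(az),0]); k=np.array([0,0,1]); n=np.cross(k,e)
    fa=np.sin(b)*e+np.cos(b)*k; u=np.cos(b)*e-np.sin(b)*k
    return np.r_[az,q.x,np.arctan2(t@n,t@u),np.arccos(t@fa)].round(2),round(q.cost,1)
if __name__=="__main__":
    print(p.round(1),(A@p-np.r_[r,D[:,5]]).round(0))
    for al in(34,40,45):
        for be in(0,-.2,-.4):
            d=np.array([np.cos(be-.0386)*np.sin(np.radians(al)),np.sin(be-.0386)*np.sin(np.radians(al)),-np.cos(np.radians(al))])
            print(al,be,"pick",ik([645,-74,85],d),"place",ik([423,-379,75],d))
E
python3 k.py
```

```text
[508.4 384.2 310.6  47.5 214.7] [-1.  3. -0.  0. -4.  1. -0.  1. -2. -3.  2. -0. -1.  3. -1. -1. -2.  1.
 -2. -1.  3.  4. -3. -1.]
34 0 pick (array([-0.14,  0.52,  1.88,  0.36,  0.16]), np.float64(0.0)) place (array([-0.98,  0.5 ,  1.96,  1.04,  0.55]), np.float64(0.0))
34 -0.2 pick (array([-0.07,  0.52,  1.88, -0.54,  0.19]), np.float64(0.0)) place (array([-0.93,  0.47,  2.03,  1.16,  0.4 ]), np.float64(0.0))
34 -0.4 pick (array([-0.  ,  0.53,  1.85, -0.86,  0.32]), np.float64(0.0)) place (array([-0.85,  0.45,  2.07,  1.29,  0.24]), np.float64(0.0))
40 0 pick (array([-0.15,  0.52,  1.96,  2.05,  0.08]), np.float64(0.0)) place (array([-1.03,  0.52,  2.01,  1.3 ,  0.59]), np.float64(0.0))
40 -0.2 pick (array([-0.06,  0.52,  1.96, -1.82,  0.12]), np.float64(0.0)) place (array([-0.97,  0.49,  2.09,  1.57,  0.44]), np.float64(0.0))
40 -0.4 pick (array([ 0.02,  0.54,  1.93, -1.45,  0.29]), np.float64(0.0)) place (array([-0.88,  0.47,  2.15,  1.97,  0.3 ]), np.float64(0.0))
45 0 pick (array([-0.15,  0.54,  2.03,  2.76,  0.22]), np.float64(0.0)) place (array([-1.07,  0.55,  2.05,  1.48,  0.65]), np.float64(0.0))
45 -0.2 pick (array([-0.05,  0.54,  2.02, -2.54,  0.23]), np.float64(0.0)) place (array([-1.  ,  0.52,  2.14,  1.82,  0.53]), np.float64(0.0))
45 -0.4 pick (array([ 0.04,  0.55,  1.98, -1.9 ,  0.35]), np.float64(0.0)) place (array([-0.91,  0.5 ,  2.2 ,  2.27,  0.43]), np.float64(0.0))
```

```bash
python3 - <<'E'
from k import *
from h import ray
def d(al,be): al=np.radians(al); be-=.0386; return np.array([np.cos(be)*np.sin(al),np.sin(be)*np.sin(al),-np.cos(al)])
for al in(24,26,28,30):
  for be in(0,-.15,-.3):
    t=d(al,be); out=[]
    for n,g in(("pick",[645,-74,82]),("front",[480,-68,82]),("mid",[423,-250,250]),("place",[423,-379,72])): out+=[n,ik(np.array(g)+19*t,t)[0].tolist()]
    print(al,be,*out)
print("alpha max in plane, grasp r, z=82/100/150")
for r_ in(400,450,500,550,600,650):
  print(r_,[next((al for al in range(60,0,-1) if (lambda q:np.pi-al*np.pi/180-q[1]-q[2]>=.28)(ik(np.array([r_,0,z])+19*d(al,.0386),d(al,.0386))[0])),None) for z in(82,100,150,200,300)])
print("honey",ray(201,225,100))
E
```

```text
24 0 pick [-0.13, 0.58, 1.73, 0.09, 0.42] front [-0.17, 0.37, 2.16, 0.27, 0.21] mid [-0.68, 0.12, 1.88, 0.34, 0.83] place [-0.89, 0.53, 1.87, 0.63, 0.55]
24 -0.15 pick [-0.1, 0.58, 1.73, -0.09, 0.42] front [-0.13, 0.37, 2.16, -0.13, 0.2] mid [-0.64, 0.1, 1.9, 0.26, 0.77] place [-0.86, 0.52, 1.9, 0.6, 0.46]
24 -0.3 pick [-0.06, 0.58, 1.72, -0.26, 0.45] front [-0.08, 0.37, 2.15, -0.46, 0.24] mid [-0.6, 0.09, 1.91, 0.15, 0.74] place [-0.83, 0.5, 1.93, 0.53, 0.39]
26 0 pick [-0.13, 0.57, 1.76, 0.12, 0.36] front [-0.18, 0.37, 2.18, 0.4, 0.16] mid [-0.69, 0.11, 1.9, 0.38, 0.8] place [-0.9, 0.53, 1.89, 0.72, 0.53]
26 -0.15 pick [-0.1, 0.57, 1.76, -0.11, 0.36] front [-0.12, 0.37, 2.18, -0.2, 0.14] mid [-0.65, 0.09, 1.92, 0.3, 0.73] place [-0.87, 0.51, 1.92, 0.71, 0.44]
26 -0.3 pick [-0.06, 0.58, 1.75, -0.32, 0.4] front [-0.07, 0.37, 2.18, -0.64, 0.19] mid [-0.6, 0.08, 1.94, 0.18, 0.69] place [-0.84, 0.5, 1.95, 0.65, 0.35]
28 0 pick [-0.13, 0.57, 1.78, 0.15, 0.31] front [-0.18, 0.37, 2.21, 0.68, 0.11] mid [-0.71, 0.11, 1.93, 0.43, 0.76] place [-0.92, 0.53, 1.9, 0.81, 0.52]
28 -0.15 pick [-0.0
[... 297 characters left out ...]
0 0 pick [-0.14, 0.56, 1.81, 0.2, 0.25] front [-0.18, 0.37, 2.23, 1.31, 0.08] mid [-0.72, 0.1, 1.95, 0.49, 0.74] place [-0.93, 0.53, 1.92, 0.91, 0.52]
30 -0.15 pick [-0.09, 0.56, 1.81, -0.2, 0.25] front [-0.12, 0.37, 2.24, -1.17, 0.04] mid [-0.67, 0.08, 1.97, 0.39, 0.66] place [-0.9, 0.52, 1.96, 0.95, 0.41]
30 -0.3 pick [-0.05, 0.57, 1.8, -0.5, 0.3] front [-0.06, 0.37, 2.23, -1.32, 0.14] mid [-0.61, 0.06, 1.99, 0.24, 0.6] place [-0.86, 0.5, 2.0, 0.97, 0.31]
alpha max in plane, grasp r, z=82/100/150
400 [17, 20, 27, 34, 48]
450 [19, 21, 28, 34, 47]
500 [21, 23, 29, 34, 46]
550 [24, 25, 30, 35, 46]
600 [26, 28, 32, 37, 46]
650 [28, 30, 34, 38, 47]
honey [543.55571325 455.3766149  100.        ]
```

Request:
jog_arm(
  targets=[
    {"xyz":[0,0,0],"spin":1.0},
    {"xyz":[0.64,0,-0.03],"spin":0},
    {"xyz":[0.64,0,-0.03],"spin":0},
    {"xyz":[0.64,0,-0.03],"spin":0},
    {"xyz":[0.64,0,-0.03],"spin":0},
    {"xyz":[0.64,0,-0.03],"spin":0},
    {"xyz":[0.64,0,-0.03],"spin":0},
    {"xyz":[0.64,0,-0.03],"spin":0},
    {"xyz":[0.64,0,-0.03],"spin":0},
    {"xyz":[0.64,0,-0.03],"spin":0},
  ],
)

```text
time: 20.35
tool_pos: [499.6, 24.3, 328.2]
tcp_rot: [3.14, 0.594, 3.012]
contact_force: [-0.1, -0.9, 0.2]
grip_width: 92.0
finger_force: 0.0
```

```bash
python3 -c "
from h import *
tc()"
```

```text
t 20.35 cup [-204.8   52.1  328.2] w [500.  24. 328.] toolxyz in cup
 [[-0.825  0.076 -0.56 ]
 [ 0.091  0.996  0.001]
 [ 0.558 -0.05  -0.829]] 
q [-0.09 -0.08  1.89 -0.03  0.74 -1.52] F [-0.1 -0.9  0.2] 91.96084002070319 0.0
```

Request:
jog_arm(
  targets=[
    {"xyz":[0.25,-0.07,0.27],"spin":0},
    {"xyz":[0.25,-0.07,0.27],"spin":0},
    {"xyz":[0.25,-0.07,0.27],"spin":0},
    {"xyz":[0.25,-0.07,0.27],"spin":0},
    {"xyz":[0.25,-0.07,0.27],"spin":0},
    {"xyz":[0.25,-0.07,0.27],"spin":0},
    {"xyz":[0.25,-0.07,0.27],"spin":0},
    {"xyz":[0,0,0],"spin":0},
    {"xyz":[0,0,0],"spin":0},
    {"xyz":[0,0,0],"spin":0},
  ],
)

```text
time: 21.6
tool_pos: [465.0, -15.4, 161.5]
tcp_rot: [3.128, 0.548, 3.013]
contact_force: [-0.7, -0.3, 0.3]
grip_width: 92.4
finger_force: 0.0
```

```bash
python3 -c "
from h import *
tc()"
```

```text
t 21.6 cup [-237.9   11.1  161.5] w [465. -15. 162.] toolxyz in cup
 [[-0.85   0.077 -0.521]
 [ 0.083  0.996  0.011]
 [ 0.52  -0.033 -0.853]] 
q [-0.25  0.09  2.24  0.28  0.28 -1.95] F [-0.7 -0.3  0.3] 92.35666740486275 0.0
```

Request:
jog_arm(
  targets=[
    {"xyz":[0.13,0,0.2],"spin":0},
    {"xyz":[0.13,0,0.2],"spin":0},
    {"xyz":[0.13,0,0.2],"spin":0},
    {"xyz":[0.13,0,0.2],"spin":0},
    {"xyz":[0.13,0,0.2],"spin":0},
    {"xyz":[0,0,0],"spin":0},
    {"xyz":[0,0,0],"spin":0},
    {"xyz":[0,0,0],"spin":0},
    {"xyz":[0,0,0],"spin":0},
    {"xyz":[0,0,0],"spin":0},
  ],
)

```text
time: 22.85
tool_pos: [462.8, -26.7, 121.5]
tcp_rot: [3.095, 0.48, 3.015]
contact_force: [0.1, 1.3, 0.3]
grip_width: 91.4
finger_force: 0.0
```

```bash
python3 -c "
from h import *
tc()"
```

```text
t 22.85 cup [-2.396e+02 -2.000e-01  1.215e+02] w [463. -27. 122.] toolxyz in cup
 [[-0.884  0.078 -0.461]
 [ 0.067  0.997  0.041]
 [ 0.463  0.006 -0.886]] 
q [-0.32  0.18  2.24  0.49  0.28 -2.22] F [0.1 1.3 0.3] 91.43777172175491 0.0
```

Request:
jog_arm(
  targets=[
    {"xyz":[0,0,0],"spin":-0.9},
    {"xyz":[-0.33,-0.17,0.217],"spin":0},
    {"xyz":[-0.33,-0.17,0.217],"spin":0},
    {"xyz":[-0.33,-0.17,0.217],"spin":0},
    {"xyz":[-0.2,0,0.294],"spin":0},
    {"xyz":[-0.2,0,0.294],"spin":0},
    {"xyz":[0,0,0],"spin":0},
    {"xyz":[0,0,0],"spin":0},
    {"xyz":[0,0,0],"spin":0},
    {"xyz":[0,0,0],"spin":0},
  ],
)

```text
time: 24.1
tool_pos: [605.8, -71.3, 85.6]
tcp_rot: [-3.141, 0.482, 3.116]
contact_force: [1.2, 0.2, -0.5]
grip_width: 91.7
finger_force: 0.0
```

```bash
python3 -c "
from h import *
tc();pic('p8',(260,130,440,280),4)"
```

```text
t 24.1 cup [-95.  -39.2  85.6] w [606. -71.  86.] toolxyz in cup
 [[-0.886 -0.011 -0.464]
 [-0.013  1.    -0.001]
 [ 0.464  0.005 -0.886]] 
q [-0.31  0.47  1.91  0.42  0.32 -2.23] F [ 1.2  0.2 -0.5] 91.69246112942221 0.0
```

View pics/p8.png

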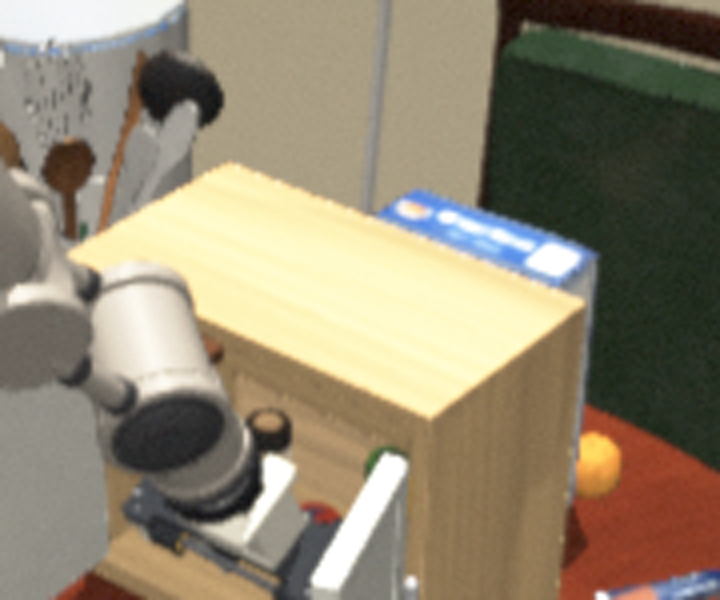

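The hand is clear of the rail and lined up in front of the red cap at crop (320, 512). Now the final approach.

Request:
jog_arm(
  targets=[
    {"xyz":[-0.1,0,0.13],"spin":0},
    {"xyz":[-0.1,0,0.13],"spin":0},
    {"xyz":[-0.1,0,0.13],"spin":0},
    {"xyz":[-0.09,-0.01,0.12],"spin":0},
    {"xyz":[0,0,0],"spin":0},
    {"xyz":[0,0,0],"spin":0},
    {"xyz":[0,0,0],"spin":0},
    {"xyz":[0,0,0],"spin":0},
    {"xyz":[0,0,0],"spin":0},
    {"xyz":[0,0,0],"spin":0},
  ],
)

```text
time: 25.4
tool_pos: [652.6, -73.3, 63.4]
tcp_rot: [-3.141, 0.482, 3.116]
contact_force: [-0.1, 0.6, 0.5]
grip_width: 91.8
finger_force: 0.0
```

```bash
python3 -c "
from h import *
tc()"
```

```text
t 25.4 cup [-48.2 -39.5  63.4] w [653. -73.  63.] toolxyz in cup
 [[-0.886 -0.012 -0.463]
 [-0.013  1.    -0.   ]
 [ 0.463  0.006 -0.886]] 
q [-0.29  0.57  1.8   0.38  0.33 -2.16] F [-0.1  0.6  0.5] 91.79591309587019 0.0
```

Request:
jog_arm(
  targets=[
    {"xyz":[0,0,0],"spin":0},
    {"xyz":[0,0,0],"spin":0},
    {"xyz":[0,0,0],"spin":0},
    {"xyz":[0,0,0],"spin":0},
    {"xyz":[0,0,0],"spin":0},
    {"xyz":[0,0,0],"spin":0},
    {"xyz":[0,0,0],"spin":0},
    {"xyz":[0,0,0],"spin":0},
    {"xyz":[0,0,0],"spin":0},
    {"xyz":[0,0,0],"spin":0},
  ],
  gripper=0,
)

```text
time: 26.65
tool_pos: [652.6, -73.2, 63.3]
tcp_rot: [-3.141, 0.481, 3.116]
contact_force: [0.4, -0.1, -0.6]
grip_width: 43.8
finger_force: 30.0
```

Request:
jog_arm(
  targets=[
    {"xyz":[-0.035,0,-0.066],"spin":0},
    {"xyz":[0.09,0,-0.12],"spin":0},
    {"xyz":[0.15,0,-0.195],"spin":0},
    {"xyz":[0.15,0,-0.195],"spin":0},
    {"xyz":[0.2,0,-0.294],"spin":0},
    {"xyz":[0.2,0,-0.294],"spin":0},
    {"xyz":[0.31,0,-0.26],"spin":0},
    {"xyz":[0.31,0,-0.26],"spin":0},
    {"xyz":[0.31,0,-0.26],"spin":0},
    {"xyz":[0,0,0],"spin":0},
  ],
)

```text
time: 27.9
tool_pos: [459.1, -67.8, 139.2]
tcp_rot: [-3.141, 0.482, 3.115]
contact_force: [-0.6, 0.6, -1.6]
grip_width: 44.1
finger_force: 30.0
```

```bash
python3 -c "
from h import *
tc();pic('p9',(220,150,480,400),3);from k import *
t=[.464,-.012,-.886]
for P in([470,-70,330],[432,-230,330],[432,-379,330],[432,-379,90],[432,-379,60]):print(ik(P,t))"
```

```text
t 27.9 cup [-241.7  -41.4  139.2] w [459. -68. 139.] toolxyz in cup
 [[-0.886 -0.011 -0.463]
 [-0.012  1.    -0.   ]
 [ 0.463  0.005 -0.886]] 
q [-0.44  0.15  2.21  0.53  0.38 -2.44] F [-0.6  0.6 -1.6] 44.09606759987469 29.97367098927498
(array([-0.2 , -0.07,  1.83,  0.1 ,  0.91]), np.float64(0.0))
(array([-0.67, -0.  ,  1.76,  0.33,  1.01]), np.float64(0.0))
(array([-0.92,  0.2 ,  1.53,  0.41,  1.13]), np.float64(0.0))
(array([-0.92,  0.47,  1.87,  0.7 ,  0.6 ]), np.float64(0.0))
(array([-0.92,  0.52,  1.89,  0.78,  0.54]), np.float64(0.0))
```

View pics/p9.png

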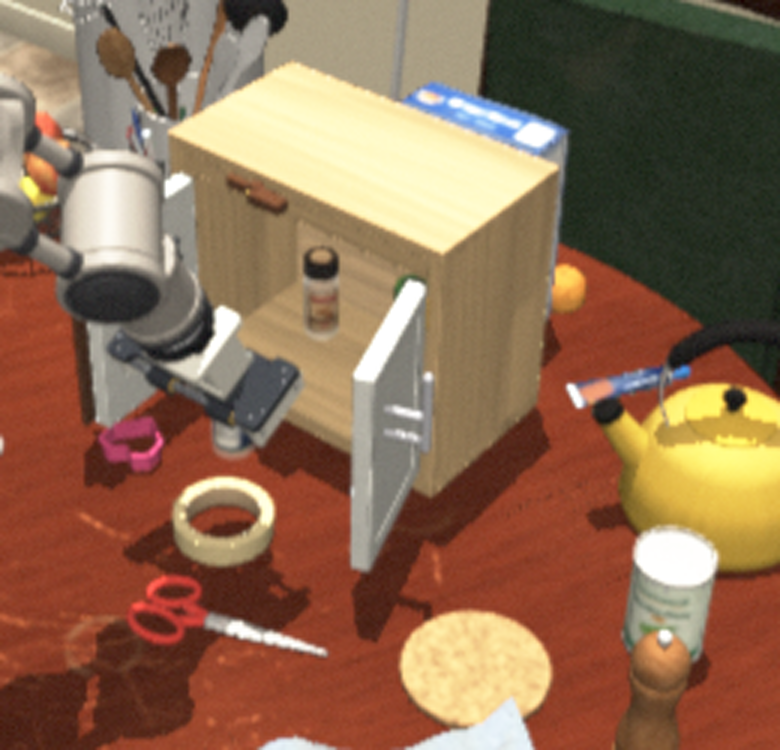

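The jar hangs upright in the gripper at crop (232, 435), the other jars are untouched, and the trivet is centred at crop (476, 668). I lift over the right leaf and carry it to the trivet.

Request:
jog_arm(
  targets=[
    {"xyz":[-0.28,0,-0.54],"spin":0},
    {"xyz":[-0.28,0,-0.54],"spin":0},
    {"xyz":[-0.28,0,-0.54],"spin":0},
    {"xyz":[-0.28,0,-0.54],"spin":0},
    {"xyz":[0,0,0],"spin":0},
    {"xyz":[0.035,-0.3,-0.01],"spin":0},
    {"xyz":[0.035,-0.5,-0.01],"spin":0},
    {"xyz":[0.035,-0.6,-0.02],"spin":0},
    {"xyz":[0.035,-0.6,-0.02],"spin":0},
    {"xyz":[0.035,-0.6,-0.02],"spin":0},
  ],
)

```text
time: 29.2
tool_pos: [439.5, -277.3, 331.3]
tcp_rot: [3.14, 0.48, 3.115]
contact_force: [1.2, 0.4, -0.2]
grip_width: 44.2
finger_force: 30.0
```

Request:
jog_arm(
  targets=[
    {"xyz":[0.03,-0.6,-0.02],"spin":0},
    {"xyz":[0,-0.5,-0.01],"spin":0},
    {"xyz":[0,-0.18,0],"spin":0},
    {"xyz":[0,0,0],"spin":0},
    {"xyz":[0.15,0,0.3],"spin":0},
    {"xyz":[0.2,0,0.4],"spin":0},
    {"xyz":[0.2,0,0.4],"spin":0},
    {"xyz":[0.2,0,0.4],"spin":0},
    {"xyz":[0.2,0,0.4],"spin":0},
    {"xyz":[0,0,0],"spin":0},
  ],
)

```text
time: 30.45
tool_pos: [436.6, -375.1, 161.7]
tcp_rot: [3.136, 0.479, 3.115]
contact_force: [0.1, 0.7, -0.4]
grip_width: 43.9
finger_force: 30.0
```

```bash
python3 -c "
from h import *
tc()"
```

```text
t 30.45 cup [-252.3 -349.3  161.7] w [ 437. -375.  162.] toolxyz in cup
 [[-0.888 -0.011 -0.461]
 [-0.014  1.     0.005]
 [ 0.46   0.011 -0.888]] 
q [-1.07  0.36  1.81  0.58  0.81 -2.99] F [ 0.1  0.7 -0.4] 43.85781519050343 29.973819851875305
```

Request:
jog_arm(
  targets=[
    {"xyz":[0.08,0.028,0.2],"spin":0},
    {"xyz":[0.08,0.028,0.2],"spin":0},
    {"xyz":[0.08,0.028,0.2],"spin":0},
    {"xyz":[0.08,0.028,0.2],"spin":0},
    {"xyz":[0.08,0.028,0.2],"spin":0},
    {"xyz":[0,0,0],"spin":0},
    {"xyz":[0,0,0],"spin":0},
    {"xyz":[0,0,0],"spin":0},
    {"xyz":[0,0,0],"spin":0},
    {"xyz":[0,0,0],"spin":0},
  ],
)

```text
time: 31.7
tool_pos: [451.3, -367.5, 84.2]
tcp_rot: [3.139, 0.467, 3.109]
contact_force: [0.4, 1.0, -1.6]
grip_width: 44.1
finger_force: 30.0
```

```bash
python3 -c "
from h import *
tc()"
```

```text
t 31.7 cup [-237.9 -341.2   84.2] w [ 451. -368.   84.] toolxyz in cup
 [[-0.893 -0.005 -0.45 ]
 [-0.007  1.     0.002]
 [ 0.45   0.005 -0.893]] 
q [-1.03  0.49  1.88  0.69  0.63 -3.1 ] F [ 0.4  1.  -1.6] 44.106010826394154 29.97393786907196
```

Request:
jog_arm(
  targets=[
    {"xyz":[0.06,0,0.06],"spin":0},
    {"xyz":[0.06,0,0.06],"spin":0},
    {"xyz":[0.06,0,0.06],"spin":0},
    {"xyz":[0.06,0,0.06],"spin":0},
    {"xyz":[0,0,0],"spin":0},
    {"xyz":[0,0,0],"spin":0},
    {"xyz":[0,0,0],"spin":0},
    {"xyz":[0,0,0],"spin":0},
    {"xyz":[0,0,0],"spin":0},
    {"xyz":[0,0,0],"spin":0},
  ],
)

```text
time: 32.95
tool_pos: [449.6, -367.5, 65.7]
tcp_rot: [3.136, 0.448, 3.101]
contact_force: [0.1, 0.2, -0.4]
grip_width: 43.9
finger_force: 30.0
```

```bash
python3 -c "
from h import *
tc();pic('p10',(310,240,470,390),4)"
```

```text
t 32.95 cup [-239.7 -341.3   65.7] w [ 450. -367.   66.] toolxyz in cup
 [[-0.901  0.002 -0.433]
 [-0.     1.     0.005]
 [ 0.433  0.005 -0.901]] 
q [-1.02  0.52  1.88  0.69  0.6  -3.1 ] F [ 0.1  0.2 -0.4] 43.93631385225111 29.97384622693062
```

View pics/p10.png

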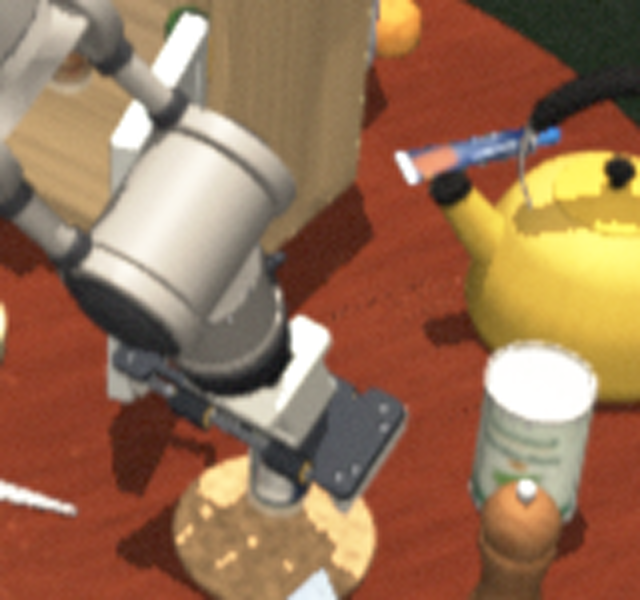

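Request:
jog_arm(
  targets=[
    {"xyz":[0,0,0],"spin":0.6},
    {"xyz":[0.055,-0.015,0.012],"spin":0},
    {"xyz":[0.055,-0.015,0.012],"spin":0},
    {"xyz":[0.055,-0.015,0.012],"spin":0},
    {"xyz":[0.055,-0.015,0.012],"spin":0},
    {"xyz":[0,0,0],"spin":0},
    {"xyz":[0,0,0],"spin":0},
    {"xyz":[0,0,0],"spin":0},
    {"xyz":[0,0,0],"spin":0},
    {"xyz":[0,0,0],"spin":0},
  ],
)

```text
time: 34.25
tool_pos: [435.9, -370.7, 55.3]
tcp_rot: [3.107, 0.444, 3.033]
contact_force: [-0.4, -0.5, -1.2]
grip_width: 43.9
finger_force: 30.0
```

```bash
python3 -c "
from h import *
tc()"
```

```text
t 34.25 cup [-253.3 -345.    55.3] w [ 436. -371.   55.] toolxyz in cup
 [[-0.901  0.063 -0.43 ]
 [ 0.054  0.998  0.032]
 [ 0.431  0.005 -0.902]] 
q [-1.05  0.53  1.9   0.72  0.59 -3.1 ] F [-0.4 -0.5 -1.2] 43.92181886014195 29.97379794716835
```

Request:
jog_arm(
  targets=[
    {"xyz":[0.005,0,0.011],"spin":0},
    {"xyz":[0.005,0,0.011],"spin":0},
    {"xyz":[0.005,0,0.011],"spin":0},
    {"xyz":[0.005,0,0.011],"spin":0},
    {"xyz":[0,0,0],"spin":0},
    {"xyz":[0,0,0],"spin":0},
    {"xyz":[0,0,0],"spin":0},
    {"xyz":[0,0,0],"spin":0},
    {"xyz":[0,0,0],"spin":0},
    {"xyz":[0,0,0],"spin":0},
  ],
)

```text
time: 35.5
tool_pos: [436.7, -370.7, 52.3]
tcp_rot: [3.106, 0.442, 3.033]
contact_force: [-0.4, 0.6, -1.6]
grip_width: 43.9
finger_force: 30.0
```

Request:
jog_arm(
  targets=[
    {"xyz":[0.005,0,0.01],"spin":0},
    {"xyz":[0,0,0],"spin":0},
    {"xyz":[0.005,0,0.01],"spin":0},
    {"xyz":[0,0,0],"spin":0},
    {"xyz":[0.005,0,0.01],"spin":0},
    {"xyz":[0,0,0],"spin":0},
    {"xyz":[0,0,0],"spin":0},
    {"xyz":[0,0,0],"spin":0},
    {"xyz":[0,0,0],"spin":0},
    {"xyz":[0,0,0],"spin":0},
  ],
)

```text
time: 36.75
tool_pos: [437.4, -370.8, 51.7]
tcp_rot: [3.107, 0.442, 3.033]
contact_force: [-7.1, 3.6, 14.6]
grip_width: 43.9
finger_force: 30.0
```

Request:
jog_arm(
  targets=[
    {"xyz":[0,0,0],"spin":0},
    {"xyz":[0,0,0],"spin":0},
    {"xyz":[0,0,0],"spin":0},
    {"xyz":[0,0,0],"spin":0},
    {"xyz":[0,0,0],"spin":0},
    {"xyz":[0,0,0],"spin":0},
    {"xyz":[0,0,0],"spin":0},
    {"xyz":[0,0,0],"spin":0},
    {"xyz":[0,0,0],"spin":0},
    {"xyz":[0,0,0],"spin":0},
  ],
  gripper=100,
)

```text
time: 38.0
tool_pos: [437.2, -370.8, 50.2]
tcp_rot: [3.106, 0.441, 3.032]
contact_force: [-0.3, 0.2, 0.2]
grip_width: 92.0
finger_force: 0.0
```

Request:
jog_arm(
  targets=[
    {"xyz":[0,0,-0.15],"spin":0},
    {"xyz":[0,0,-0.25],"spin":0},
    {"xyz":[0,0,-0.4],"spin":0},
    {"xyz":[0,0,-0.5],"spin":0},
    {"xyz":[0,0,-0.5],"spin":0},
    {"xyz":[0,0,-0.5],"spin":0},
    {"xyz":[0,0,-0.3],"spin":0},
    {"xyz":[0,0,0],"spin":0},
    {"xyz":[0,0,0],"spin":0},
    {"xyz":[0,0,0],"spin":0},
  ],
)

```text
time: 39.25
tool_pos: [348.2, -367.8, 237.1]
tcp_rot: [3.104, 0.44, 3.031]
contact_force: [0.2, -0.6, -0.4]
grip_width: 91.8
finger_force: 0.0
```

```bash
python3 -c "
from h import *
tc();pic('p11',(220,170,480,400),3)
import cv2;i=cv2.imread('pics/p11.png');print(i.shape)"
```

```text
t 39.25 cup [-340.9 -345.5  237.1] w [ 348. -368.  237.] toolxyz in cup
 [[-0.903  0.065 -0.426]
 [ 0.055  0.998  0.034]
 [ 0.427  0.007 -0.904]] 
q [-1.23  0.17  1.82  0.48  1.04 -2.92] F [ 0.2 -0.6 -0.4] 91.81854874048607 0.0
(690, 780, 3)
```

View pics/p11.png

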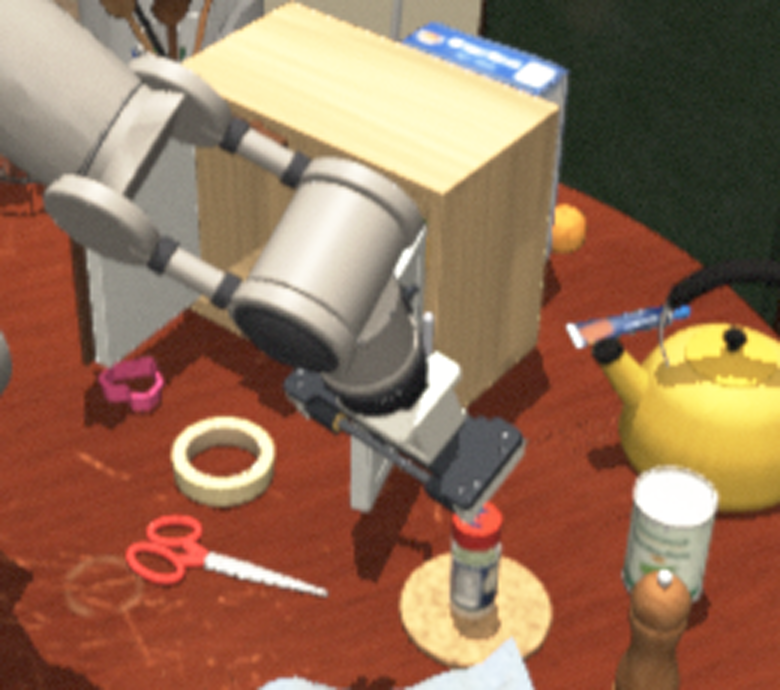

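The jar stands upright near the middle of the trivet at crop (476, 560). The gripper is clear of it, both doors are open, and nothing else looks disturbed, so I'm handing in.

```bash
python3 -c "
from plant import bot
print(bot.close_job())"
```

```text
the job is handed in; nothing more can be done
None
```

The red-capped jar stands upright near the middle of the cork trivet, both doors are wide open, nothing else looked disturbed in the last picture, and I handed the job in at about 39 s; no verdict came back.

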